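# Tip a battery pack up into its charging dock

### The job

Load the battery pack into the white charging dock. It is too wide to grip, so push it: slide it squarely up to the edge of the dock's floor plate, push high on its back to tip it up over that edge until it stands on its short side on the plate, terminals towards the dock's contacts, then push it low down, fully home between the cheeks, so that the contacts are pressed in and both ball catches spring out behind it. Push gently with no more than about 20 N, do not fling it over, and leave the other things on the desk alone.

Things in the scene. Friction and masses are not known exactly. Their poses are not given: they have to be found in the camera images.
- battery: grey battery pack, 140 mm long (x), 100 wide (y), 88 high (z), 0.7 to 0.95 kg, origin at its centre. Starts lying on the desk with z up (terminals on top) and x pointing roughly at the dock. Tipped up correctly it stands on its +x face, 140 mm tall: x points down, z into the dock. It slides at 2 to 5.5 N; standing, it may topple forward if pushed more than 70 mm above its underside
- battery_edge (a point): middle of the battery's lower front edge (battery frame +70, 0, -44 mm), the edge that meets the dock's step and about which it tips. Starting to tip takes 5.5 to 8 N pushed at the top of the rear face; past about 65 degrees it falls the rest of the way by itself
- terminals (a point): point on the battery's top face midway between its two flat brass terminal pads (battery frame -20, 0, +44 mm)
- dock: white charging dock screwed to the desk. Origin at desk level, middle of its floor plate's front edge, which is the 5 mm high step that stops the battery; x points into the dock (the way the battery is pushed), y left, z up. Floor plate 262 x 156 x 5 mm, open from x = 0 to 80 mm, then the flared mouth, the cheeks and the back wall (face at x = 218 mm, rising to 130 mm)
- dock_mouth (a point): centre of the mouth on the floor plate, dock x = 110, z = 5 mm: flares 119 mm apart at x = 80 mm narrow to cheeks 103 mm apart at x = 112 mm, which run on to the back wall; flares and cheeks rise to 95 mm above the desk
- dock_contacts (a point): point on the back wall's face midway between the two brass contacts, dock x = 218, z = 95 mm; the terminals meet it when the battery is home. Fully home, the battery's front face rests on the hard back wall and its rear face is at dock x = 130 mm
- contacts (a joint): the pair of sprung brass contacts in the back wall, travel in m: 0 = out (6 mm proud of the wall), 0.006 = pressed flush with the wall by up to 1.6 N
- catch_left (a joint): sprung steel ball of radius 9 mm in the left (+y) cheek at dock x = 121.5 mm, 60 mm above the desk: 0 = out (3.5 mm proud of the cheek), grows as it is pressed in, at most 0.007 m. The two balls together resist the battery's front corners by 3 to 11 N, less once it rides between them
- catch_right (a joint): the same ball catch in the right (-y) cheek
- motor: square stepper motor, 42 x 42 x 40 mm, shaft up; origin under its centre; leave it alone
- funnel: open grey printed funnel cup, 66 mm across, 42 mm high; origin under its centre; leave it alone
- housing: white printed motor housing with rounded ends, 135 x 50 x 95 mm with two 60 mm posts on top; origin under its centre; leave it alone
- board: bare controller board, 69 x 53 mm, 15 mm high; origin under its centre; leave it alone
- multimeter: hand-held multimeter lying on its back, 150 x 75 x 40 mm; origin under its centre; leave it alone
- spool: spool of filament lying flat, 160 mm across, 60 mm high; origin under its centre; leave it alone
- screwdriver: screwdriver with black handle, 170 mm long, lying on the desk; origin under its middle; leave it alone
Mind the look-alikes: they are no part of the job. What is shaped like the battery but orange is not meant.

How it is judged (in metres and radians):
On the way, in this order (a step that is already met when the one before it is completed fails the run):
1. the battery lies flat with its front edge squarely against the step of the dock's floor plate (x of battery_edge in the frame of dock between -0.004 and 0.004 m and angle between the x axis of battery and the x axis of dock, either way round below 0.06 rad and angle between battery's own z axis and vertical below 0.05 rad), for 0.1 s.
2. the battery stands still on its short side on the dock's floor plate, terminals towards the contacts (angle between the x axis of battery and the z axis of dock, either way round below 0.05 rad and angle between the z axis of battery and the x axis of dock, either way round below 0.15 rad and z of battery in the frame of dock between 0.071 and 0.079 m and x of terminals in the frame of dock above 0.05 m and angular speed of battery below 0.3 rad/s), for 0.2 s.
At the end, for the whole second after the job is handed in: The battery stands at rest on its short side on the dock's floor plate, upright within 0.05 rad and square to the dock within 0.08 rad, its terminals within 5 mm of the contact point, the contacts pressed in more than 4 of their 6 mm, and both ball catches out again (less than 1.5 mm in) behind it (angle between the x axis of battery and the z axis of dock, either way round below 0.05 rad and angle between the z axis of battery and the x axis of dock, either way round below 0.08 rad and z of battery in the frame of dock between 0.071 and 0.079 m and distance between terminals and dock_contacts below 0.005 m and value of joint contacts above 0.004 m and value of joint each of catch_left, catch_right below 0.0015 m and linear speed of battery below 0.02 m/s); the robot touches nothing.
It fails at once if the robot pushes the battery with more than 30 N (contact force between any of the arm, the fingers and battery above 30 N).
It fails at once if the battery is flung over (it turns faster than 9 rad/s; let go just past its balance point it stays below 6) (angular speed of battery above 9 rad/s).
It fails at once if another thing on the desk is moved by more than 20 mm (distance of any of motor, funnel, housing, board, multimeter, spool, screwdriver from where it was at the start of the episode above 0.02 m).
It also fails if it takes over 72 s, if anything falls off the work surface, if the arm or the gripper's body presses on something with over 40 N, if the wrist force passes 120 N, or if a joint passes its speed limit or range.

### The arm

A 6-joint arm with a two-finger parallel gripper is mounted at the origin on the work surface. World frame = base frame: x ahead of the robot, y to its left, z up, the work surface at z = 0. Lengths are in m, angles in degrees, forces in N, time in s.
With the tool pointing down it reaches from about 0.325 to 0.85 m from the base axis. Payload 4.4 kg.
Tool frame: the origin (TCP) lies midway between the tips of the shut fingers; the grasp point (between the pads) lies 19 mm behind it; x points along the fingers, z is the direction in which the jaws open and shut, and the axes are right-handed (so a half turn about x gives the same grasp; the last joint's range is limited). The gripper opens to 94 mm and grips with 3 to 60 N. Pads are 16 mm wide; open, the fingers measure 119 mm over their backs; the gripper's body (75 mm by 177 mm) begins 78 mm behind the grasp point.
Start: joints at [-83.279, 11.837, 88.321, -0, 79.842, -8.623], TCP at [0.152, -0.555, 0.205] pointing down, gripper open.
Joint ranges: [-156.59, 156.59], [-49.26, 127.26], [12.9, 141.05], [-63.56, 243.56], [4.71, 150.69], [-161.64, 161.64]. Speed limits (degrees/s): [159.86, 159.86, 180, 180, 180, 180].

### API

Orientations are given as a 3x3 rotation matrix whose columns are the frame's x, y, z axes.
In Python, from plant import arm gives the robot as it stands. The module is installed in compiled form; this text tells all that it offers.
- The arm moves only by the tool drive_tool, never from a script. Its argument "series" is a list of rows, each an object with "translation": the shift along the world's x, y, z in cm, a list of three; "dr": the turn, a rotation vector about the world's x, y, z in rad, a list of three. A call has 1 to 10 rows; each row shifts and turns the pose as measured when the row begins; what a row does not reach is not made up. A row lasts 1/12 s, in which the tool goes at most 41.7 mm and 7.16 degrees, less where a joint would pass 70% of its speed; a pose out of reach is approached as far as the arm can. A call is refused whole if a number of a shift passes 4.17 or a number of a turn 0.125, either way. A call with a gripper value outside its range is refused whole. "grip" is the opening, from -1 (shut) to 1 (fully open), set as the call begins (left out, the last holds). The fingers move at their own pace and stop on an object; the grip force is fixed at half the most. Time passes only in rows, so rows that do not move let the fingers close. It gives the time, the measured TCP pose, the force and the opening at its end, in the units of the state.
- arm.read_state(): the state, without advancing time (a new reading comes with each control period).
- arm.camera(name): name is "scene" or "top" or "wrist"; returns (picture, depth): 400x640x3 uint8, red, green, blue; 400x640 float32, m along the optical axis (not along the pixel's ray), 0 where there is no reading.
- arm.camera_params(name): a dict with "fx", "fy", "cx", "cy" (pixels), "R" (3x3) and "t" (3): a world point X has camera coordinates R X + t. Camera axes: x right, y down, z forward; pixel columns grow to the right and rows downward; lengths in m; the calibration is good to about 2 mm. The wrist camera is an equidistant fisheye: a pixel r from the principal point sees the ray r / f radians off the axis. A picture is of the moment at which its call begins: read the wrist's pose just before it. camera_params takes no time and is no camera call; for the wrist camera it gives the pose at the moment of the call.
- arm.finish_job(): hands the job in, once; it reports no verdict.
The state is a dict: "time_s": time; "joint_pos": joint angles; "qvel": joint speeds; "joint_efforts": joint torques, N m; "eef_pos": TCP position; "tcp_rot": TCP orientation; "ft_force": force on the tool from outside, world axes, zero at the start; "moment": the same for the moment, N m; "opening": finger opening in m.
Only numpy, scipy, OpenCV 4.12 (cv2) and the standard library are available. Lean on these libraries where they do the work, as an engineer would, in place of code of your own. Each camera call takes 0.05 s, during which the arm holds its last target.

## Working session

There is one attempt and no reset: what is moved stays moved. The work goes in short steps, Python scripts to look and compute and a tool call to move; the robot and the scene stay as the last step left them, time stands still between calls to the robot, and variables do not carry over. Pictures are saved under pics/ and viewed, and the job is handed in when it is done.

Besides the shell and the picture viewer there is one more tool, called after ">>>" as name([rows], argument=value, ...), one row to a line, values as JSON. drive_tool: Moves the arm, as the interface text tells. Its arguments: {"type":"object","properties":{"series":{"type":"array","items":{"type":"object","properties":{"translation":{"type":"array","items":{"type":"number"}},"dr":{"type":"array","items":{"type":"number"}}}}},"grip":{"type":"number"}},"required":["series"]}

```bash
mkdir -p pics
python3 - <<'E'
from plant import arm
import cv2,numpy as np
s=arm.read_state();print(s)
for n in("scene","top"):
    p,d=arm.camera(n);cv2.imwrite(f"pics/{n}0.png",p[:,:,::-1]);np.savez(f"{n}0.npz",p=p,d=d,**arm.camera_params(n));print(n,arm.camera_params(n))
E
```

```text
{'time_s': 0.0, 'joint_pos': array([-8.32793045e+01,  1.18835906e+01,  8.84023524e+01,  2.27368257e-04,
        7.98414501e+01, -8.62378185e+00]), 'qvel': array([ 0.04693756, -0.07802889, -0.07999194,  0.06924526, -0.09736129,
        0.06343499]), 'joint_efforts': array([-2.12711486e-03, -3.70881987e+01, -2.81419963e+01,  6.94884430e-02,
        3.60657682e-02, -1.70942217e-04]), 'eef_pos': array([ 0.15204705, -0.55371453,  0.20431759]), 'tcp_rot': array([[-2.56327085e-04,  9.64352519e-01,  2.64620772e-01],
       [ 2.20860473e-03,  2.64620681e-01, -9.64350049e-01],
       [-9.99997528e-01,  3.37253652e-04, -2.19770298e-03]]), 'ft_force': array([-0.89463889,  0.01053498,  0.0710089 ]), 'moment': array([0.02895244, 0.01263564, 0.0017139 ]), 'opening': 0.09409995571874061}
scene {'fx': 384.74812546962323, 'fy': 384.74812546962323, 'cx': 315.46068508817814, 'cy': 199.9909639560762, 'R': array([[ 0.30811482,  0.95116746, -0.01859361],
       [ 0.7152743 , -0.24449895, -0.65467773],
       [-0.62725428,  0.18841638, -0.75567939]]), 't': array([-0.16905563, -0.33177164,  1.51768503])}
top {'fx': 499.7572783354121, 'fy': 499.7572783354121, 'cx': 317.29163758544377, 'cy': 191.41972529289825, 'R': array([[ 0.01390104, -0.99987125, -0.00801586],
       [-0.99025762, -0.01265567, -0.13867113],
       [ 0.13855183,  0.00986544, -0.99030605]]), 't': array([-0.01642235,  0.53390861,  1.31893189])}
```

View pics/scene0.png

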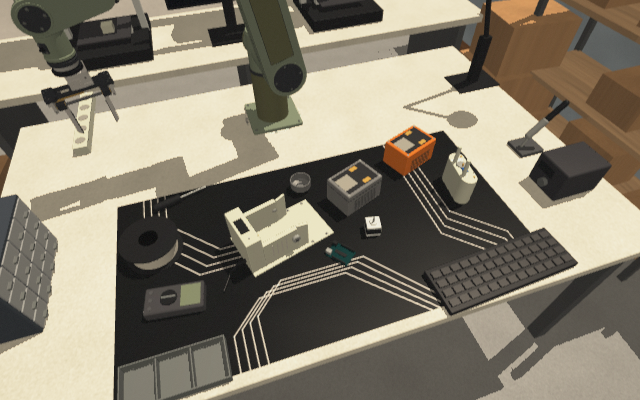

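View pics/top0.png

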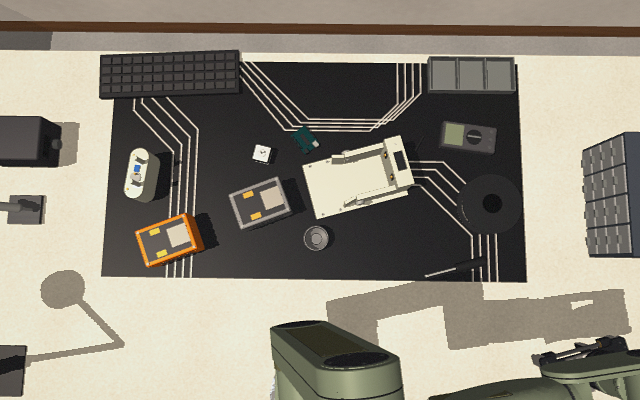

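Run:
```python
import cv2
a=cv2.imread("pics/top0.png")
c=cv2.resize(a[120:270,210:430],None,fx=3.6,fy=3.6,interpolation=cv2.INTER_CUBIC);cv2.imwrite("pics/c1.png",c)
a=cv2.imread("pics/scene0.png")
c=cv2.resize(a[140:290,210:410],None,fx=4,fy=4,interpolation=cv2.INTER_CUBIC);cv2.imwrite("pics/c2.png",c)
```

```text
(no output)
```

View pics/c1.png

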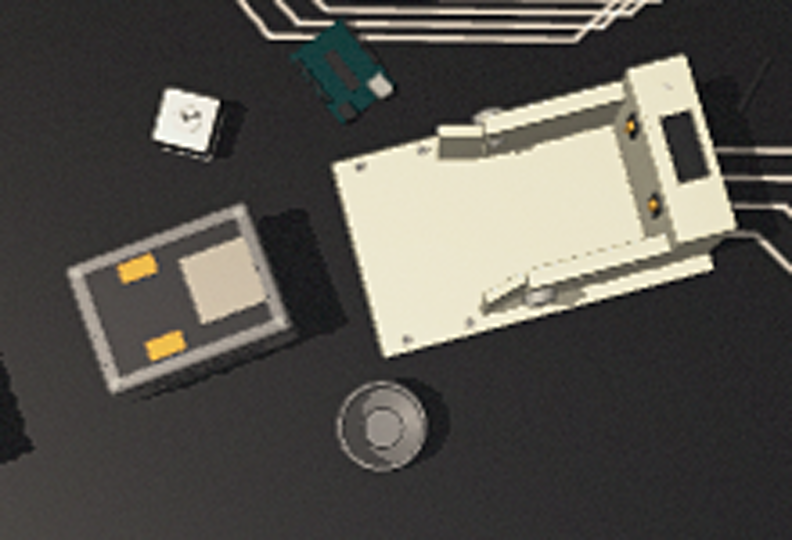

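View pics/c2.png

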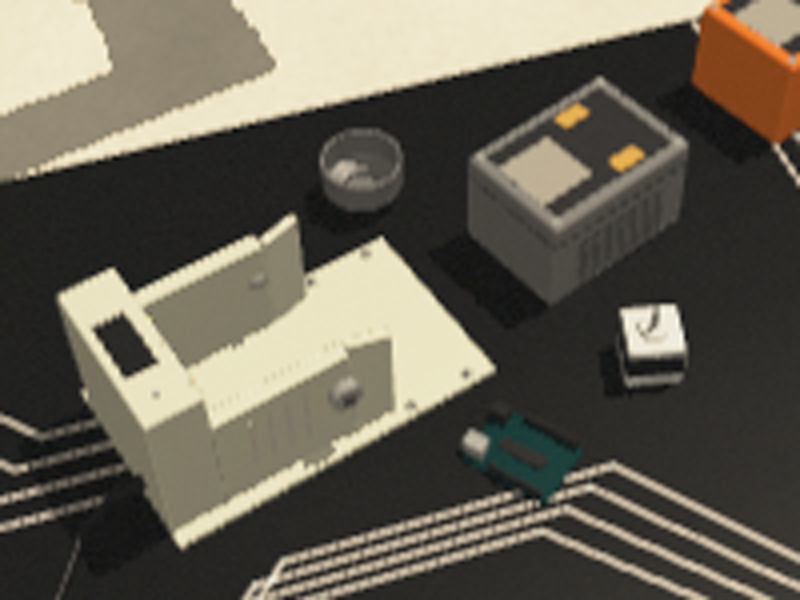

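```bash
cat > h.py <<'E'
import numpy as np,cv2
def cloud(p,d,P):
    v,u=np.mgrid[0:400,0:640]
    c=np.stack([(u-P['cx'])/P['fx']*d,(v-P['cy'])/P['fy']*d,d],-1)
    return (c-P['t'])@np.asarray(P['R'])
def ray(u,v,z,P):
    r=np.array([(u-P['cx'])/P['fx'],(v-P['cy'])/P['fy'],1.])@P['R']
    o=-np.asarray(P['R']).T@P['t']
    return o+r*(z-o[2])/r[2]
def proj(X,P):
    c=P['R']@np.asarray(X)+P['t'];return P['fx']*c[0]/c[2]+P['cx'],P['fy']*c[1]/c[2]+P['cy']
E
python3 - <<'E'
from h import *
P=dict(np.load("top0.npz"));S=dict(np.load("scene0.npz"))
print("rays from crop corners, top")
for n,z,pts in(("bat",.088,[(243,206),(292,326),(113,392),(68,271)]),("plate",.005,[(333,163),(385,356),(714,268)])):
    for a,b in pts: print(n,(ray(210+a/3.6-.4,120+b/3.6-.4,z,P)*1000).round(1))
print("scene")
for n,z,pts in(("bat",.088,[(556,235),(688,145),(600,78),(470,157)]),("plate",.005,[(495,369),(382,237),(182,548)])):
    for a,b in pts: print(n,(ray(210+a/4-.4,140+b/4-.4,z,S)*1000).round(1))
for nm,Q in(("top",P),("scene",S)):
    X=cloud(Q['p'],Q['d'],Q)
    # battery top by height+region
    m=(abs(X[...,2]-.088)<.008)&(X[...,0]>.35)&(X[...,0]<.56)&(X[...,1]>.03)&(X[...,1]<.25)&(Q['d']>0)
    pts=X[m][:,:2].astype(np.float32)*1000
    print(nm,m.sum(),X[m][:,2].mean(),cv2.minAreaRect(pts))
    g=(abs(X[...,2])<.004)&(Q['d']>0)&(X[...,0]>.3)&(X[...,0]<.7)&(abs(X[...,1])<.3);print('desk z',np.median(X[g][:,2]))
    hsv=cv2.cvtColor(Q['p'],cv2.COLOR_RGB2HSV)
    w=(hsv[...,2]>130)&(hsv[...,1]<70)&(X[...,0]>.35)&(X[...,0]<.62)&(X[...,1]>-.3)&(X[...,1]<.03)&(abs(X[...,2]-.005)<.008)
    print(nm,'plate',w.sum(),np.median(X[w][:,2]),cv2.minAreaRect(X[w][:,:2].astype(np.float32)*1000))
E
```

```text
rays from crop corners, top
bat [564.3  96.2  88. ]
bat [476.9  58.6  88. ]
bat [427.6 186.2  88. ]
bat [514.9 222.   88. ]
plate [613.1  34.6   5. ]
plate [463.2  -8.    5. ]
plate [ 534.4 -260.3    5. ]
scene
bat [570.3  95.3  88. ]
bat [518.1 222.8  88. ]
bat [427.6 187.9  88. ]
bat [476.2  62.2  88. ]
plate [612.   35.1   5. ]
plate [461.2  -6.2   5. ]
plate [ 685.  -216.2    5. ]
top 2008 0.08854143826377968 ((496.6992492675781, 141.63400268554688), (100.69140625, 140.2295684814453), 21.65858268737793)
desk z 0.0006392650734498039
top plate 3508 0.005229474826620342 ((504.010986328125, -135.0606689453125), (232.02366638183594, 328.4603271484375), 0.11761059612035751)
scene 1158 0.09136495485114594 ((498.2028503417969, 141.73477172851562), (103.66572570800781, 142.5105438232422), 22.932674407958984)
desk z 0.002816825261570709
scene plate 1366 0.00853690924578384 ((564.3826904296875, -98.82032775878906), (216.96461486816406, 337.60791015625), 30.34953498840332)
```

The grey battery is at top (262,203). The orange look-alike at top (169,240) is not meant, and the white housing (140,175) and the silver motor (262,153) aren't either. The close crops confirm the grey pack: brass pads at the rear, a label on the front half, and x towards the dock. Both cameras put its centre at (497,142) mm with yaw ≈ -68.5°. The dock origin is (537.5,13.8) mm with yaw ≈ -74.1°, and the measured sizes (101x140, 156x262) match.

```bash
cat >> h.py <<'E'
O=np.array([.5375,.0138]);A=np.radians(-74.1);EX=np.array([np.cos(A),np.sin(A)]);EY=np.array([-EX[1],EX[0]])
def dk(p): q=np.asarray(p)[:2]-O;return np.array([q@EX,q@EY])*1000
def wd(x,y): return O+(x*EX+y*EY)/1000
def st(s):
    R=s['tcp_rot'];print('t',round(s['time_s'],2),'tcp mm',(s['eef_pos']*1000).round(1),'dock',dk(s['eef_pos']).round(1),'F',s['ft_force'].round(1),'fx',R[:,0].round(3),'jaw',R[:,2].round(3),'op',round(s['opening']*1000,1),'q',s['joint_pos'].round(0))
E
python3 - <<'E'
from h import *
P=dict(np.load("top0.npz"))
for n,u,v,z in(("orange nearest",203,245,.088),("orange",193,214,.088),("orange c",169,240,.088),("funnel",316,238,.04),("motor",262,153,.04),("housing",141,175,.12)):
    w=ray(u,v,z,P);print(n,(w*1000).round(),dk(w).round())
print(wd(-250,-5)*1000,EX,EY)
E
```

```text
orange nearest [384. 283.  88.] [-301.  -74.]
orange [464. 312.  88.] [-307.   11.]
orange c [395. 371.  88.] [-383.  -39.]
funnel [408.  -8.  40.] [ -15. -130.]
motor [638. 144.  40.] [-97. 132.]
housing [559. 443. 120.] [-406.  138.]
[464.20148878 252.86553129] [ 0.27395922 -0.96174131] [0.96174131 0.27395922]
```

>>> drive_tool([
  {"translation":[2.5,3.2,0.5],"dr":[0,0,0.12]},
  {"translation":[2.5,3.2,0.5],"dr":[0,0,0.12]},
  {"translation":[2.5,3.2,0.5],"dr":[0,0,0.12]},
  {"translation":[2.5,3.2,0.5],"dr":[0,0,0.12]},
  {"translation":[2.5,3.2,0.5],"dr":[0,0,0.12]},
  {"translation":[2.5,3.2,0.5],"dr":[0,0,0.12]},
  {"translation":[2.5,3.2,0.5],"dr":[0,0,0.12]},
  {"translation":[2.5,3.2,0.5],"dr":[0,0,0.12]},
  {"translation":[2.5,3.2,0.5],"dr":[0,0,0.12]},
  {"translation":[2.5,3.2,0.5],"dr":[0,0,0.12]},
], grip=0.06)

```text
time_s: 0.93
eef_pos: [0.3979, -0.2261, 0.248]
tcp_rot: [[-0.011, 0.065, 0.998], [0.004, 0.998, -0.065], [-1.0, 0.003, -0.011]]
ft_force: [1.3, -0.7, 0.3]
opening: 0.0496
```

>>> drive_tool([
  {"translation":[0.6,4.1,0],"dr":[0,0,0.086]},
  {"translation":[0.6,4.1,0],"dr":[0,0,0.086]},
  {"translation":[0.6,4.1,0],"dr":[0,0,0.086]},
  {"translation":[0.6,4.1,0],"dr":[0,0,0.086]},
  {"translation":[0.6,4.1,0],"dr":[-0.094,-0.027,0]},
  {"translation":[0.6,4.1,0],"dr":[-0.094,-0.027,0]},
  {"translation":[0.6,4.1,0],"dr":[-0.094,-0.027,0]},
  {"translation":[0.6,4.1,0],"dr":[-0.094,-0.027,0]},
  {"translation":[0.6,4.1,0],"dr":[-0.094,-0.027,0]},
  {"translation":[0.6,4.1,0]},
])

```text
invalid input at $.series[9]: expected keys translation, dr
```

```bash
python3 -c "
from h import *;from plant import arm;st(arm.read_state());print(wd(-245,-5))"
```

```text
t 0.93 tcp mm [ 397.9 -226.1  248. ] dock [ 192.5 -200. ] F [ 1.3 -0.7  0.3] fx [-0.011  0.004 -1.   ] jaw [ 0.998 -0.065 -0.011] op 49.6 q [-40.  -4. 100.  -0.  85. -37.]
[0.46557128 0.24805682]
```

>>> drive_tool([
  {"translation":[0.6,4.1,0],"dr":[0,0,0.086]},
  {"translation":[0.6,4.1,0],"dr":[0,0,0.086]},
  {"translation":[0.6,4.1,0],"dr":[0,0,0.086]},
  {"translation":[0.6,4.1,0],"dr":[0,0,0.086]},
  {"translation":[0.6,4.1,0],"dr":[-0.094,-0.027,0]},
  {"translation":[0.6,4.1,0],"dr":[-0.094,-0.027,0]},
  {"translation":[0.6,4.1,0],"dr":[-0.094,-0.027,0]},
  {"translation":[0.6,4.1,0],"dr":[-0.094,-0.027,0]},
  {"translation":[0.6,4.1,0],"dr":[-0.094,-0.027,0]},
  {"translation":[0.6,4.1,0],"dr":[0,0,0]},
])

```text
time_s: 1.77
eef_pos: [0.4571, 0.1812, 0.25]
tcp_rot: [[0.137, -0.255, 0.957], [-0.457, 0.841, 0.29], [-0.879, -0.477, -0.001]]
ft_force: [0.9, 0.9, -1.3]
opening: 0.0498
```

```bash
python3 -c "
from h import *;from plant import arm;st(arm.read_state());print(wd(-245,-5))"
```

```text
t 1.77 tcp mm [457.1 181.2 250. ] dock [-183.   -31.4] F [ 0.9  0.9 -1.3] fx [ 0.137 -0.457 -0.879] jaw [ 0.957  0.29  -0.001] op 49.8 q [ 30.   6.  94. -28.  87.  17.]
[0.46557128 0.24805682]
```

>>> drive_tool([
  {"translation":[0.2,2.3,0],"dr":[0,0,-0.016]},
  {"translation":[0.3,2.3,0],"dr":[0,0,0]},
  {"translation":[0.3,2.2,0],"dr":[0,0,0]},
  {"translation":[0,0,-2.8],"dr":[0,0,0]},
  {"translation":[0,0,-2.8],"dr":[0,0,0]},
  {"translation":[0,0,-2.8],"dr":[0,0,0]},
  {"translation":[0,0,-2.8],"dr":[0,0,0]},
  {"translation":[0,0,-2.8],"dr":[0,0,0]},
  {"translation":[0,0,-2.8],"dr":[0,0,0]},
  {"translation":[0,0,-2.5],"dr":[0,0,0]},
])

```text
time_s: 2.6
eef_pos: [0.4643, 0.2702, 0.0496]
tcp_rot: [[0.146, -0.258, 0.955], [-0.449, 0.843, 0.297], [-0.882, -0.472, 0.008]]
ft_force: [0.2, 0.7, -0.3]
opening: 0.05
```

```bash
cat > look.py <<'E'
from h import *;from plant import arm;import sys
n=sys.argv[1];st(arm.read_state())
for c in sys.argv[2:]:
    p,d=arm.camera(c);P=arm.camera_params(c);np.savez(f"{c}{n}.npz",p=p,d=d,**P)
    im=p[:,:,::-1]
    im=cv2.resize(im[120:270,200:400] if c=="top" else im[110:285,210:410],None,fx=3.4,fy=3.4,interpolation=cv2.INTER_CUBIC) if c!="wrist" else im
    cv2.imwrite(f"pics/{c}{n}.png",im)
E
python3 look.py 1 top scene
```

```text
t 2.6 tcp mm [464.3 270.2  49.6] dock [-2.667e+02 -1.000e-01] F [ 0.2  0.7 -0.3] fx [ 0.146 -0.449 -0.882] jaw [0.955 0.297 0.008] op 50.0 q [ 37.  27.  94. -28.  71.  32.]
```

View pics/top1.png

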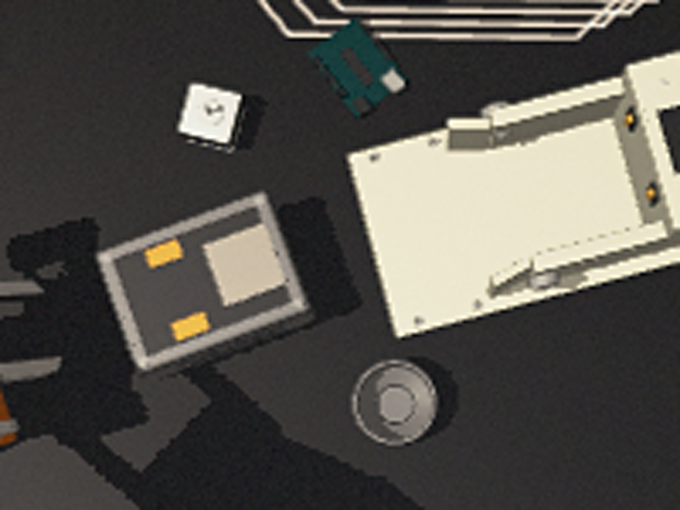

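View pics/scene1.png

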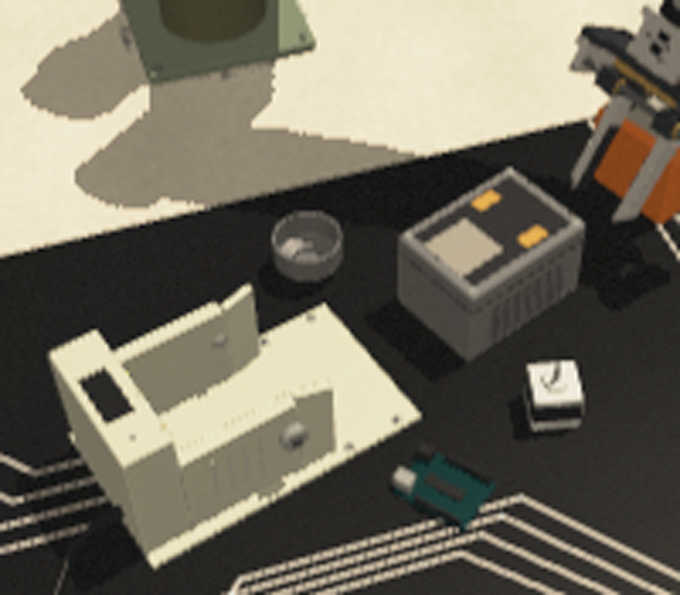

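>>> drive_tool([
  {"translation":[0.2,-1.4,0],"dr":[0,0,-0.012]},
  {"translation":[0.2,-1.4,0],"dr":[0,0,-0.012]},
  {"translation":[0.2,-1.3,0],"dr":[0,0,0]},
  {"translation":[0.2,-0.8,0],"dr":[0,0,0]},
  {"translation":[0.2,-0.8,0],"dr":[0,0,0]},
  {"translation":[0.2,-0.7,0],"dr":[0,0,0]},
])

```text
time_s: 3.2
eef_pos: [0.4781, 0.2014, 0.0529]
tcp_rot: [[0.136, -0.236, 0.962], [-0.45, 0.851, 0.272], [-0.883, -0.47, 0.01]]
ft_force: [-0.1, 3.0, -1.8]
opening: 0.0493
```

```bash
python3 look.py 2 top
```

```text
t 3.2 tcp mm [478.1 201.4  52.9] dock [-196.7   -5.7] F [-0.1  3.  -1.8] fx [ 0.136 -0.45  -0.883] jaw [0.962 0.272 0.01 ] op 49.3 q [ 31.  23.  99. -30.  68.  29.]
```

View pics/top2.png

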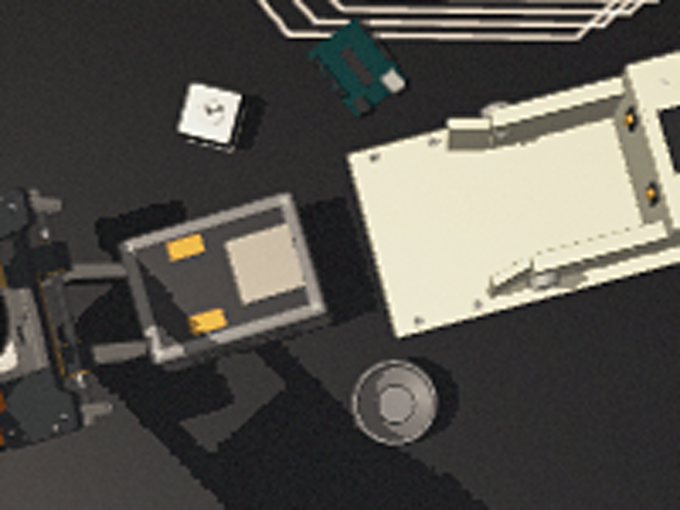

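```bash
cat > bat.py <<'E'
from h import *
import sys
for c in("top",):
    Q=dict(np.load(f"{c}{sys.argv[1]}.npz"));X=cloud(Q['p'],Q['d'],Q)
    hsv=cv2.cvtColor(Q['p'],cv2.COLOR_RGB2HSV)
    reg=(X[...,0]>.42)&(X[...,0]<.6)&(X[...,1]>-.02)&(X[...,1]<.24)
    m=((hsv[...,0]>15)&(hsv[...,0]<32)&(hsv[...,1]>120)&(hsv[...,2]>120)&reg&(abs(X[...,2]-.088)<.02)).astype(np.uint8)
    n,l,s,ce=cv2.connectedComponentsWithStats(m)
    k=np.argsort(-s[1:,4])[:2]+1
    a=np.array([ray(*ce[i],.088,Q) for i in k]);d=np.array([dk(w) for w in a]);d=d[np.argsort(d[:,1])]
    v=d[1]-d[0];print('areas',s[k,4],'sep',np.linalg.norm(v).round(1),'yaw rel dock deg',np.degrees(np.arctan2(-v[0],v[1])).round(1),'terminals dock',d.mean(0).round(1))
    mm=reg&(abs(X[...,2]-.0885)<.005);r=cv2.minAreaRect(X[mm][:,:2].astype(np.float32)*1000);print(r, dk(np.array(r[0])/1000))
E
python3 bat.py 0; python3 bat.py 1; python3 bat.py 2
```

```text
areas [62 62] sep 60.1 yaw rel dock deg 6.2 terminals dock [-154.1   -5.9]
((496.7207336425781, 141.294677734375), (100.10636138916016, 139.5953369140625), 21.82208824157715) [-133.78875427   -4.29076273]
areas [63 63] sep 60.2 yaw rel dock deg 6.0 terminals dock [-154.2   -5.9]
((496.3090515136719, 141.2844696044922), (100.33139038085938, 139.8872528076172), 21.645753860473633) [-133.89172081   -4.68949105]
areas [63 58] sep 60.0 yaw rel dock deg 3.3 terminals dock [-138.6   -5.5]
((494.8355407714844, 141.67877197265625), (100.35291290283203, 171.8822784423828), 17.738964080810547) [-134.67461954   -5.99860443]
```

>>> drive_tool([
  {"translation":[0.3,-0.75,-0.05],"dr":[0,0,0]},
  {"translation":[0.3,-0.75,-0.05],"dr":[0,0,0]},
  {"translation":[0.3,-0.75,-0.05],"dr":[0,0,0]},
  {"translation":[0.3,-0.75,-0.05],"dr":[0,0,0]},
])

```text
time_s: 3.58
eef_pos: [0.4922, 0.1707, 0.0532]
tcp_rot: [[0.139, -0.233, 0.962], [-0.446, 0.853, 0.271], [-0.884, -0.467, 0.015]]
ft_force: [-2.2, 4.3, 1.7]
opening: 0.05
```

```bash
python3 look.py 3 top; python3 bat.py 3
```

```text
t 3.58 tcp mm [492.2 170.7  53.2] dock [-163.3   -0.5] F [-2.2  4.3  1.7] fx [ 0.139 -0.446 -0.884] jaw [0.962 0.271 0.015] op 50.0 q [ 27.  22. 100. -30.  66.  26.]
areas [62 56] sep 60.1 yaw rel dock deg 0.5 terminals dock [-106.2   -2.2]
((506.572998046875, 111.78499603271484), (100.21210479736328, 173.29660034179688), 15.339097023010254) [-102.70895569   -2.8998824 ]
```

>>> drive_tool([
  {"translation":[0.2,-0.4,0],"dr":[0,0,0]},
  {"translation":[0.2,-0.4,0],"dr":[0,0,0]},
  {"translation":[0.1,-0.3,0],"dr":[0,0,0]},
  {"translation":[0.05,-0.2,0],"dr":[0,0,0]},
])

```text
time_s: 3.97
eef_pos: [0.4986, 0.1555, 0.0532]
tcp_rot: [[0.138, -0.232, 0.963], [-0.446, 0.853, 0.269], [-0.884, -0.467, 0.015]]
ft_force: [-3.6, 9.5, 3.4]
opening: 0.0498
```

```bash
python3 look.py 4 top; python3 bat.py 4
```

```text
t 3.97 tcp mm [498.6 155.5  53.2] dock [-146.9    1.4] F [-3.6  9.5  3.4] fx [ 0.138 -0.446 -0.884] jaw [0.963 0.269 0.015] op 49.8 q [ 25.  22. 101. -31.  65.  25.]
areas [63 58] sep 60.0 yaw rel dock deg 0.8 terminals dock [-89.8  -0.2]
((513.45654296875, 93.99259948730469), (99.91366577148438, 167.3407440185547), 15.592960357666016) [-83.71146235  -1.15408395]
```

View pics/top4.png

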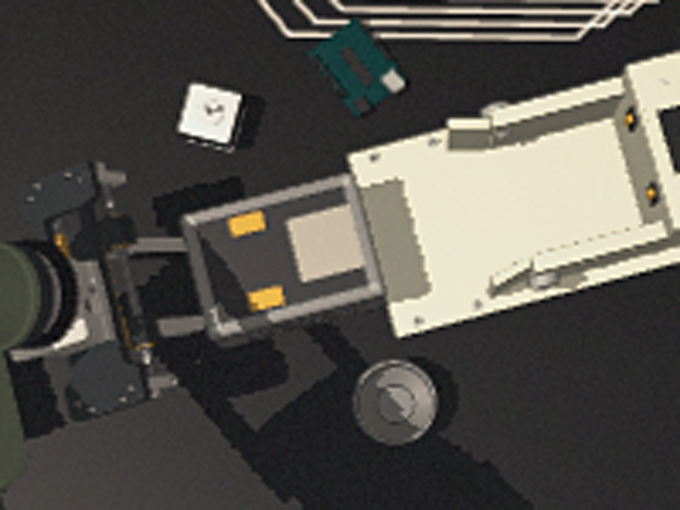

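>>> drive_tool([
  {"translation":[0,0,0],"dr":[0,0,0]},
  {"translation":[-0.1,0.5,0.2],"dr":[0,0,0]},
  {"translation":[-0.1,0.2,1.0],"dr":[0,0,0]},
  {"translation":[0,0,0.9],"dr":[0,0,-0.003]},
  {"translation":[0,0,0],"dr":[0,0,0]},
])

```text
time_s: 4.43
eef_pos: [0.4959, 0.1602, 0.0757]
tcp_rot: [[0.135, -0.23, 0.964], [-0.452, 0.851, 0.267], [-0.882, -0.472, 0.01]]
ft_force: [0.4, -0.2, -0.4]
opening: 0.0496
```

```bash
python3 look.py 5 top; python3 bat.py 5
```

```text
t 4.43 tcp mm [495.9 160.2  75.7] dock [-1.522e+02  1.000e-01] F [ 0.4 -0.2 -0.4] fx [ 0.135 -0.452 -0.882] jaw [0.964 0.267 0.01 ] op 49.6 q [ 26.  20. 100. -30.  68.  24.]
areas [63 57] sep 60.0 yaw rel dock deg 1.0 terminals dock [-89.7  -0.2]
((513.6688232421875, 93.2968521118164), (99.92601776123047, 166.15521240234375), 15.561298370361328) [-82.98417722  -1.14053165]
```

>>> drive_tool([
  {"translation":[0.1,-0.3,0],"dr":[0,0,0]},
  {"translation":[0.1,-0.2,0],"dr":[0,0,0]},
  {"translation":[0.05,-0.2,0],"dr":[0,0,0]},
  {"translation":[0.1,-0.4,0.65],"dr":[0,0,0]},
  {"translation":[0.12,-0.43,0.65],"dr":[0,0,0]},
  {"translation":[0.13,-0.46,0.65],"dr":[0,0,0]},
])

```text
time_s: 4.98
eef_pos: [0.4995, 0.1451, 0.0924]
tcp_rot: [[0.131, -0.233, 0.964], [-0.44, 0.857, 0.267], [-0.888, -0.46, 0.01]]
ft_force: [-0.2, 2.9, -1.1]
opening: 0.0496
```

```bash
python3 look.py 6 scene
```

```text
t 4.98 tcp mm [499.5 145.1  92.4] dock [-136.7   -0.6] F [-0.2  2.9 -1.1] fx [ 0.131 -0.44  -0.888] jaw [0.964 0.267 0.01 ] op 49.6 q [ 24.  18. 100. -29.  68.  21.]
```

View pics/scene6.png

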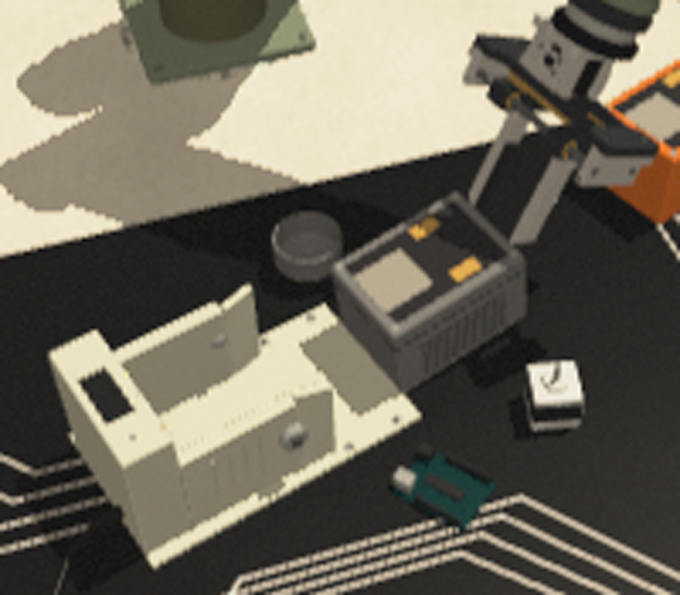

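>>> drive_tool([
  {"translation":[0.13,-0.46,0.65],"dr":[0,0,0]},
  {"translation":[0.14,-0.49,0.62],"dr":[0,0,0]},
  {"translation":[0.15,-0.52,0.6],"dr":[0,0,0]},
  {"translation":[0.15,-0.54,0.57],"dr":[0,0,0]},
  {"translation":[0.16,-0.57,0.54],"dr":[0,0,0]},
  {"translation":[0.17,-0.6,0.51],"dr":[0,0,0]},
])

```text
time_s: 5.53
eef_pos: [0.5091, 0.1093, 0.1309]
tcp_rot: [[0.131, -0.232, 0.964], [-0.442, 0.857, 0.266], [-0.888, -0.46, 0.009]]
ft_force: [-0.7, 2.3, -1.1]
opening: 0.0499
```

```bash
python3 look.py 7 scene top
```

```text
t 5.53 tcp mm [509.1 109.3 130.9] dock [-99.6  -1.1] F [-0.7  2.3 -1.1] fx [ 0.131 -0.442 -0.888] jaw [0.964 0.266 0.009] op 49.9 q [ 20.  14. 100. -29.  70.  16.]
```

View pics/scene7.png

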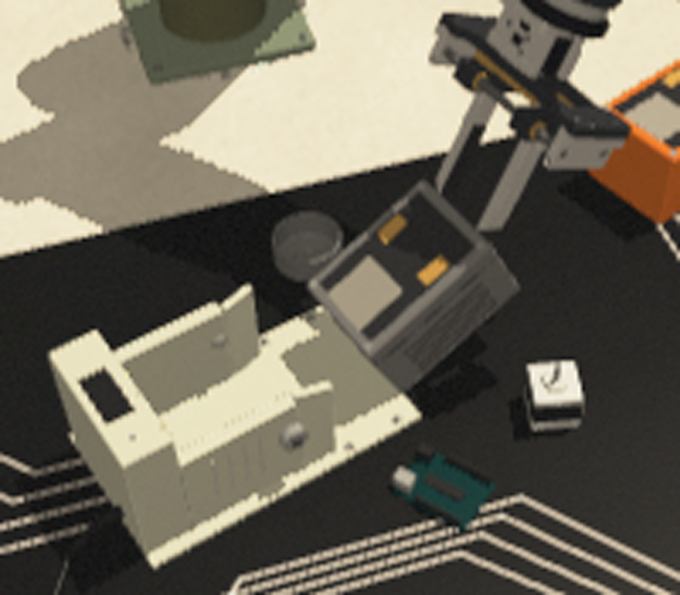

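View pics/top7.png

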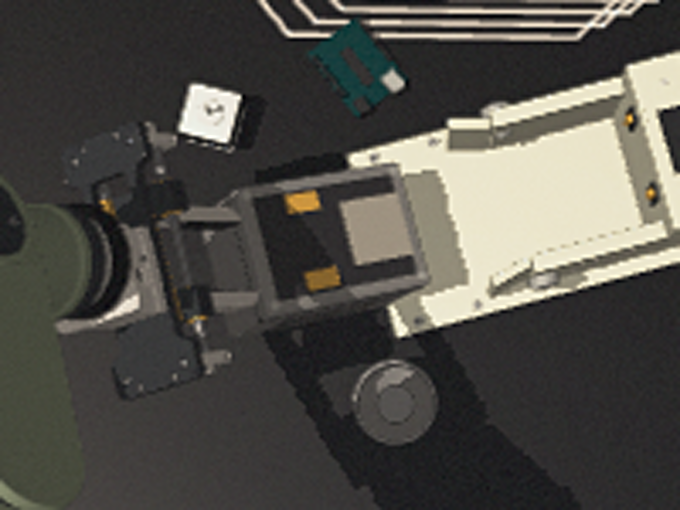

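>>> drive_tool([
  {"translation":[0.18,-0.63,0.46],"dr":[0,0,0]},
  {"translation":[0.18,-0.65,0.42],"dr":[0,0,0]},
  {"translation":[0.19,-0.67,0.38],"dr":[0,0,0]},
  {"translation":[0.2,-0.69,0.34],"dr":[0,0,0]},
  {"translation":[0.2,-0.7,0.3],"dr":[0,0,0]},
  {"translation":[0.2,-0.72,0.26],"dr":[0,0,0]},
  {"translation":[0.21,-0.73,0.22],"dr":[0,0,0]},
])

```text
time_s: 6.22
eef_pos: [0.5238, 0.0565, 0.157]
tcp_rot: [[0.131, -0.231, 0.964], [-0.443, 0.856, 0.265], [-0.887, -0.462, 0.009]]
ft_force: [0.7, 1.3, -0.7]
opening: 0.0502
```

```bash
python3 look.py 8 scene
```

```text
t 6.22 tcp mm [523.8  56.5 157. ] dock [-44.8  -1.5] F [ 0.7  1.3 -0.7] fx [ 0.131 -0.443 -0.887] jaw [0.964 0.265 0.009] op 50.2 q [ 14.  11. 101. -29.  70.   9.]
```

View pics/scene8.png

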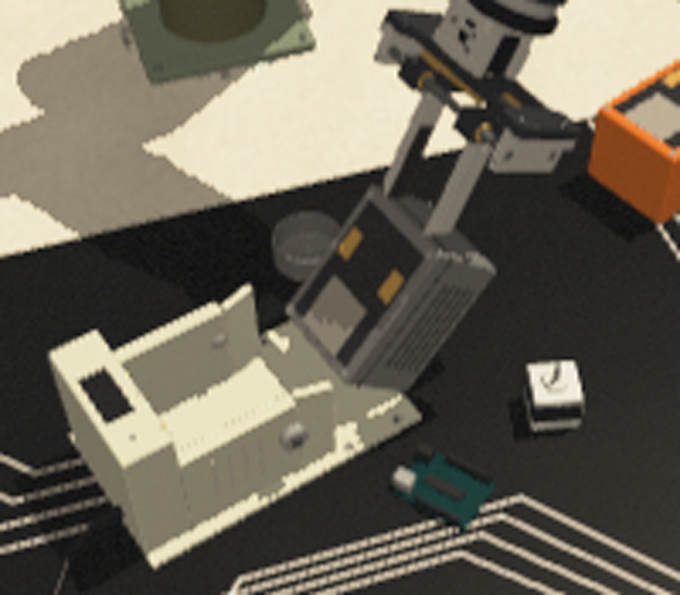

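>>> drive_tool([
  {"translation":[0.17,-0.6,0.15],"dr":[0,0,0]},
  {"translation":[0.17,-0.6,0.12],"dr":[0,0,0]},
  {"translation":[0.17,-0.6,0.08],"dr":[0,0,0]},
  {"translation":[0.17,-0.6,0.05],"dr":[0,0,0]},
  {"translation":[0.17,-0.6,0.02],"dr":[0,0,0]},
  {"translation":[0.17,-0.6,0],"dr":[0,0,0]},
])

```text
time_s: 6.77
eef_pos: [0.5352, 0.0146, 0.1624]
tcp_rot: [[0.13, -0.23, 0.964], [-0.446, 0.855, 0.264], [-0.885, -0.465, 0.008]]
ft_force: [0.1, 0.2, -0.4]
opening: 0.0498
```

```bash
python3 look.py 9 scene
```

```text
t 6.77 tcp mm [535.2  14.6 162.4] dock [-1.4 -2. ] F [ 0.1  0.2 -0.4] fx [ 0.13  -0.446 -0.885] jaw [0.964 0.264 0.008] op 49.8 q [  9.  10. 101. -30.  68.   5.]
```

View pics/scene9.png

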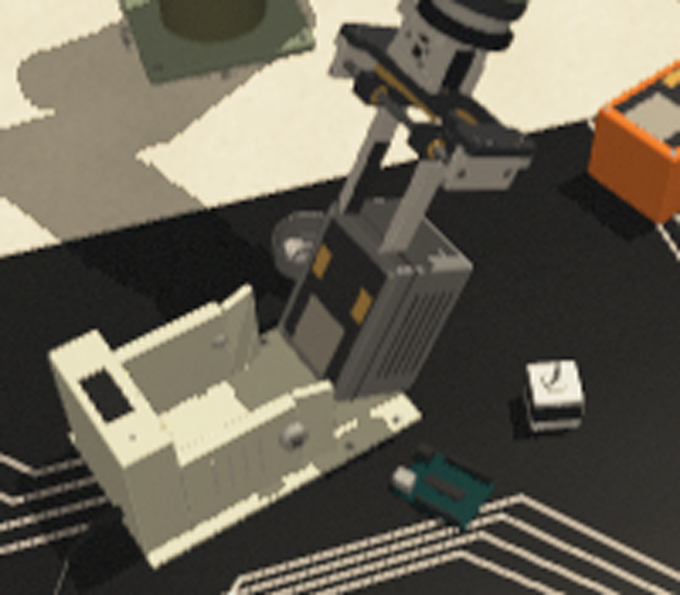

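>>> drive_tool([
  {"translation":[0.1,-0.4,0],"dr":[0,0,0]},
  {"translation":[0.1,-0.4,0],"dr":[0,0,0]},
  {"translation":[0.1,-0.4,0],"dr":[0,0,0]},
  {"translation":[0,0,0],"dr":[0,0,0]},
])

```text
time_s: 7.15
eef_pos: [0.5382, -0.0006, 0.1619]
tcp_rot: [[0.128, -0.229, 0.965], [-0.448, 0.855, 0.263], [-0.885, -0.466, 0.007]]
ft_force: [-0.3, -0.3, 0.3]
opening: 0.0499
```

```bash
python3 look.py 10 scene
```

```text
t 7.15 tcp mm [538.2  -0.6 161.9] dock [14.  -3.2] F [-0.3 -0.3  0.3] fx [ 0.128 -0.448 -0.885] jaw [0.965 0.263 0.007] op 49.9 q [  8.  10. 101. -30.  68.   4.]
```

View pics/scene10.png

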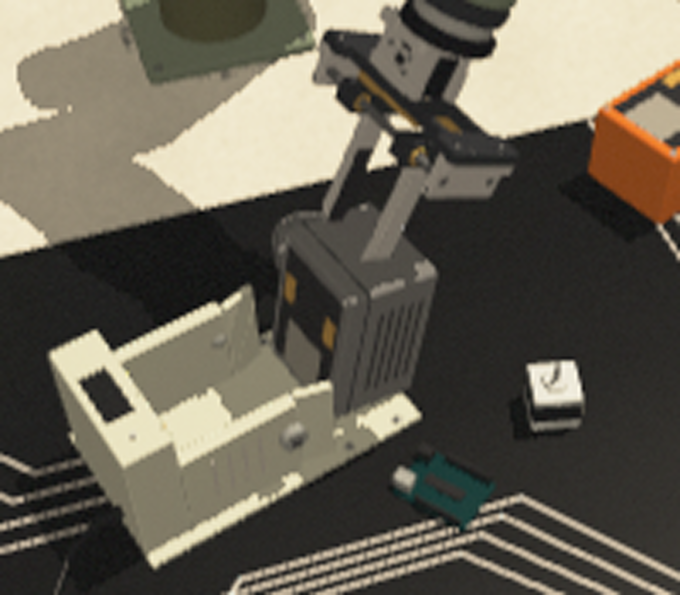

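>>> drive_tool([
  {"translation":[-0.2,0.7,1.5],"dr":[0,0,0]},
  {"translation":[-0.3,1,1.5],"dr":[0,0,0]},
  {"translation":[-0.7,2.5,0],"dr":[0,0,0]},
  {"translation":[-0.7,2.5,0],"dr":[0,0,0]},
  {"translation":[-0.5,1.6,0],"dr":[0,0,0]},
  {"translation":[0,0,0],"dr":[0,0,0]},
])

```text
time_s: 7.7
eef_pos: [0.5124, 0.0852, 0.1928]
tcp_rot: [[0.126, -0.227, 0.966], [-0.447, 0.856, 0.259], [-0.886, -0.464, 0.006]]
ft_force: [0.3, -0.8, -0.6]
opening: 0.0498
```

```bash
python3 look.py 11 top scene
```

```text
t 7.7 tcp mm [512.4  85.2 192.8] dock [-75.6  -4.5] F [ 0.3 -0.8 -0.6] fx [ 0.126 -0.447 -0.886] jaw [0.966 0.259 0.006] op 49.8 q [ 17.   9.  98. -29.  76.  10.]
```

View pics/top11.png

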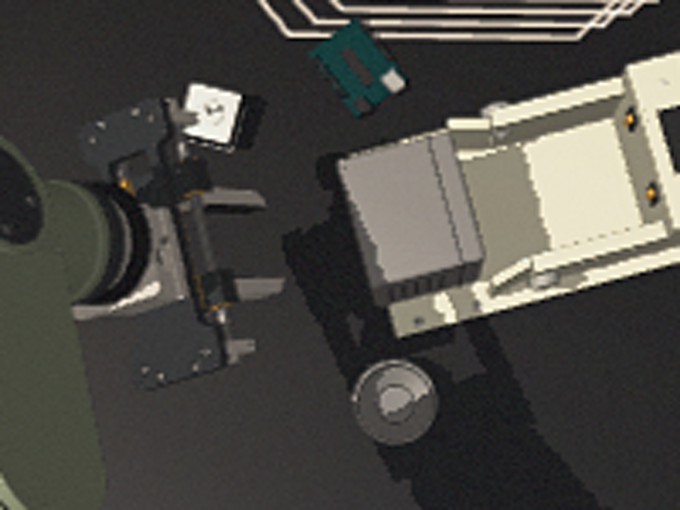

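View pics/scene11.png

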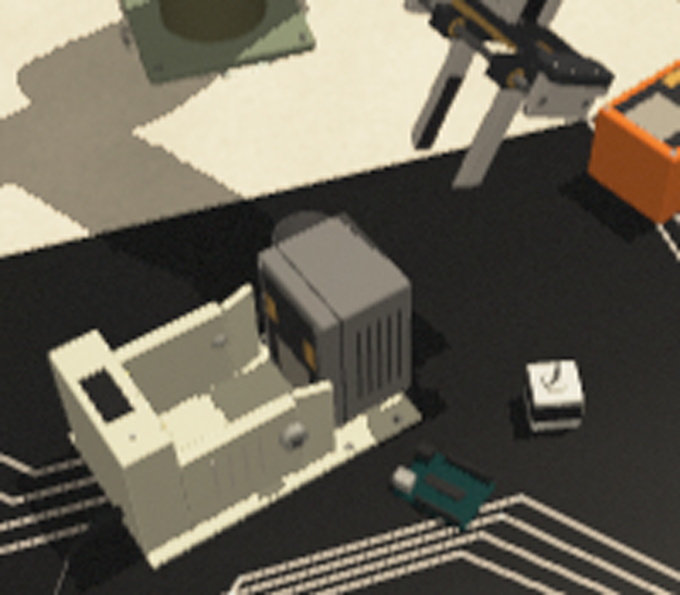

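```bash
cat > bt.py <<'E'
from h import *
import sys
Q=dict(np.load(f"top{sys.argv[1]}.npz"));X=cloud(Q['p'],Q['d'],Q)
D=(X[...,:2]-O)@np.stack([EX,EY],1)*1000
lo=float(sys.argv[2])
m=(abs(X[...,2]-.146)<.008)&(D[...,0]>lo)&(D[...,0]<200)&(abs(D[...,1])<70)
hsv=cv2.cvtColor(Q['p'],cv2.COLOR_RGB2HSV)
r=cv2.minAreaRect(D[m].astype(np.float32));print(m.sum(),X[m][:,2].mean(),r)
for ys in((-40,-20),(-10,10),(20,40)):
    k=m&(D[...,1]>ys[0])&(D[...,1]<ys[1]);print(ys,np.percentile(D[k][:,0],[1,99]).round(1))
k=m&(D[...,0]>D[m][:,0].mean()-30)&(D[...,0]<D[m][:,0].mean()+30);print('y',np.percentile(D[k][:,1],[1,99]))
print('z by x',[X[m&(abs(D[...,0]-x)<8)][:,2].mean().round(4) for x in(15,40,65)])
E
python3 bt.py 11 -20
```

```text
1379 0.14524089927141726 ((33.23563003540039, -1.6057472229003906), (88.8506088256836, 100.16130828857422), 0.17870688438415527)
(-40, -20) [-10.1  75.6]
(-10, 10) [-10.2  75.2]
(20, 40) [-9.9 75.2]
y [-50.83235292  47.06110848]
z by x [np.float64(0.145), np.float64(0.1454), np.float64(0.1459)]
```

>>> drive_tool([
  {"translation":[0.3,0.1,-3],"dr":[0,0,0]},
  {"translation":[0,0,-3],"dr":[0,0,0]},
  {"translation":[0,0,-3],"dr":[0,0,0]},
  {"translation":[0,0,-3],"dr":[0,0,0]},
  {"translation":[0,0,-2],"dr":[0,0,0.006]},
  {"translation":[0.3,-1,0],"dr":[0,0,0]},
  {"translation":[0.3,-1,0],"dr":[0,0,0]},
  {"translation":[0.3,-1,0],"dr":[0,0,0]},
  {"translation":[0.2,-0.7,0],"dr":[0,0,0]},
])

```text
time_s: 8.55
eef_pos: [0.5323, 0.0383, 0.0527]
tcp_rot: [[0.135, -0.224, 0.965], [-0.449, 0.854, 0.261], [-0.883, -0.469, 0.015]]
ft_force: [-0.4, 0.4, -0.1]
opening: 0.0502
```

```bash
python3 -c "
from h import *;from plant import arm;st(arm.read_state())"
```

```text
t 8.55 tcp mm [532.3  38.3  52.7] dock [-25.    1.7] F [-0.4  0.4 -0.1] fx [ 0.135 -0.449 -0.883] jaw [0.965 0.261 0.015] op 50.2 q [ 12.  20. 104. -33.  58.  15.]
```

>>> drive_tool([
  {"translation":[0.14,-0.48,0],"dr":[0,0,0.012]},
  {"translation":[0.17,-0.47,-0.05],"dr":[0,0,0]},
  {"translation":[0.17,-0.47,-0.05],"dr":[0,0,0]},
  {"translation":[0.17,-0.47,-0.05],"dr":[0,0,0]},
  {"translation":[0.17,-0.47,-0.05],"dr":[0,0,0]},
  {"translation":[0.17,-0.47,-0.05],"dr":[0,0,0]},
])

```text
time_s: 9.05
eef_pos: [0.5459, 0.0075, 0.0545]
tcp_rot: [[0.147, -0.227, 0.963], [-0.442, 0.856, 0.269], [-0.885, -0.465, 0.025]]
ft_force: [-1.9, 3.5, 1.4]
opening: 0.0497
```

```bash
python3 look.py 12 top scene; python3 bt.py 12 -20
```

```text
t 9.05 tcp mm [545.9   7.5  54.5] dock [8.4 6.3] F [-1.9  3.5  1.4] fx [ 0.147 -0.442 -0.885] jaw [0.963 0.269 0.025] op 49.7 q [  8.  19. 104. -34.  56.  12.]
1363 0.14499644721579794 ((59.90198516845703, 1.450592041015625), (100.923828125, 88.59877014160156), 89.5068588256836)
(-40, -20) [ 16.7 101.8]
(-10, 10) [ 16.4 102. ]
(20, 40) [ 16.8 102.2]
y [-47.65975635  50.15591562]
z by x [np.float64(0.1445), np.float64(0.1453), np.float64(0.1451)]
```

View pics/top12.png

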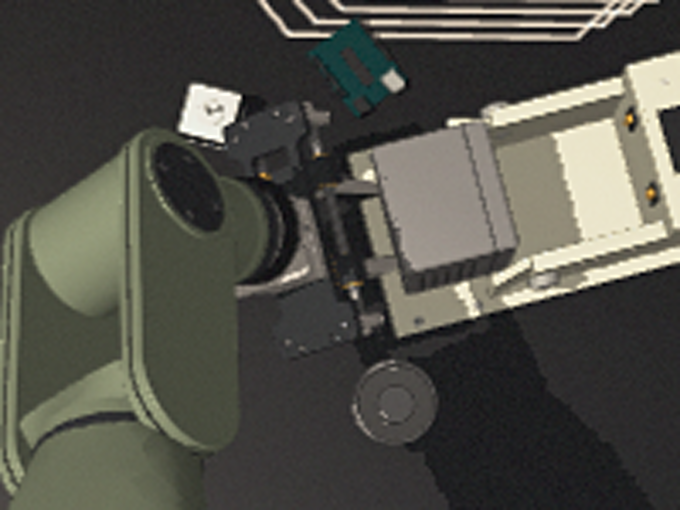

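View pics/scene12.png

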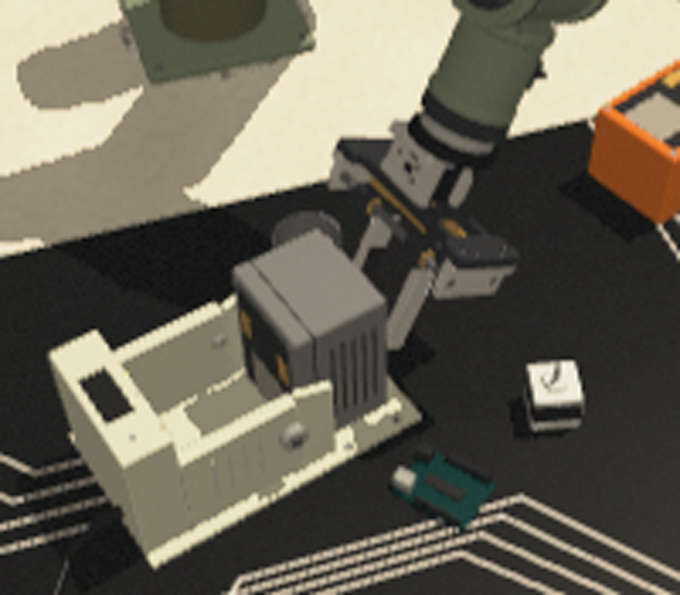

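>>> drive_tool([
  {"translation":[0.11,-0.49,-0.15],"dr":[-0.003,0.01,0]},
  {"translation":[0.11,-0.49,-0.15],"dr":[-0.003,0.01,0]},
  {"translation":[0.11,-0.49,-0.1],"dr":[0,0,0]},
  {"translation":[0.11,-0.49,-0.1],"dr":[0,0,0]},
  {"translation":[0.11,-0.49,-0.1],"dr":[0,0,0]},
])

```text
time_s: 9.57
eef_pos: [0.5526, -0.0112, 0.0514]
tcp_rot: [[0.131, -0.235, 0.963], [-0.441, 0.856, 0.269], [-0.888, -0.46, 0.009]]
ft_force: [-4.7, 9.0, 7.3]
opening: 0.0498
```

```bash
python3 look.py 13 top scene; python3 bt.py 13 0
```

```text
t 9.57 tcp mm [552.6 -11.2  51.4] dock [28.2  7.7] F [-4.7  9.   7.3] fx [ 0.131 -0.441 -0.888] jaw [0.963 0.269 0.009] op 49.8 q [  6.  20. 104. -33.  56.   9.]
1367 0.14477868141672542 ((79.26631164550781, 1.1067619323730469), (100.17374420166016, 88.50576782226562), 89.07207489013672)
(-40, -20) [ 35.3 120.9]
(-10, 10) [ 36.1 121.6]
(20, 40) [ 36.6 122. ]
y [-47.77781926  50.09658114]
z by x [np.float64(nan), np.float64(0.1446), np.float64(0.145)]bt.py:12: RuntimeWarning: Mean of empty slice.
  print('z by x',[X[m&(abs(D[...,0]-x)<8)][:,2].mean().round(4) for x in(15,40,65)])
  ret = ret.dtype.type(ret / rcount)
```

View pics/top13.png

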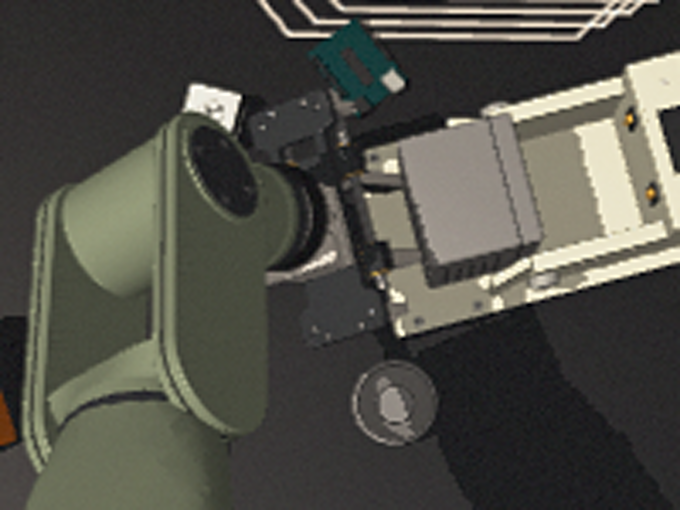

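>>> drive_tool([
  {"translation":[-0.2,0.6,0],"dr":[0,0,0]},
  {"translation":[-0.6,-0.2,0],"dr":[0,0,0.005]},
  {"translation":[0,0,0],"dr":[0,0,0]},
  {"translation":[0.1,-0.4,0],"dr":[0,0,0]},
  {"translation":[0,0,0],"dr":[0,0,0]},
])

```text
time_s: 10.08
eef_pos: [0.5467, -0.0131, 0.0527]
tcp_rot: [[0.136, -0.242, 0.961], [-0.444, 0.852, 0.278], [-0.885, -0.465, 0.009]]
ft_force: [0.9, 0.4, -0.1]
opening: 0.0495
```

```bash
python3 look.py 14 top; python3 bt.py 14 0 2>/dev/null
```

```text
t 10.08 tcp mm [546.7 -13.1  52.7] dock [28.4  1.5] F [ 0.9  0.4 -0.1] fx [ 0.136 -0.444 -0.885] jaw [0.961 0.278 0.009] op 49.5 q [  6.  19. 105. -34.  55.   9.]
1365 0.1448754078587786 ((80.87327575683594, 1.0727577209472656), (100.03634643554688, 89.032958984375), 89.16263580322266)
(-40, -20) [ 36.9 122.4]
(-10, 10) [ 37.2 123.1]
(20, 40) [ 37.7 123.4]
y [-47.79137849  49.72182762]
z by x [np.float64(nan), np.float64(0.1446), np.float64(0.145)]
```

>>> drive_tool([
  {"translation":[0.1,-0.4,0],"dr":[0,0,0]},
  {"translation":[0.1,-0.4,-0.05],"dr":[0,0,0]},
  {"translation":[0.12,-0.45,-0.05],"dr":[0,0,0]},
  {"translation":[0.12,-0.45,-0.05],"dr":[0,0,0]},
])

```text
time_s: 10.47
eef_pos: [0.5498, -0.0245, 0.0513]
tcp_rot: [[0.134, -0.239, 0.962], [-0.435, 0.858, 0.274], [-0.89, -0.455, 0.011]]
ft_force: [-4.8, 9.3, 7.6]
opening: 0.0495
```

```bash
python3 look.py 15 top; python3 bt.py 15 10 2>/dev/null
```

```text
t 10.47 tcp mm [549.8 -24.5  51.3] dock [40.2  1.3] F [-4.8  9.3  7.6] fx [ 0.134 -0.435 -0.89 ] jaw [0.962 0.274 0.011] op 49.5 q [  4.  19. 105. -33.  54.   8.]
1368 0.1448733620476471 ((91.22603607177734, 1.0380058288574219), (100.17341613769531, 88.25445556640625), 89.95250701904297)
(-40, -20) [ 47.8 133.7]
(-10, 10) [ 47.7 133.6]
(20, 40) [ 47.8 134. ]
y [-48.33495242  49.87898811]
z by x [np.float64(nan), np.float64(0.142), np.float64(0.145)]
```

>>> drive_tool([
  {"translation":[0.12,-0.45,0.05],"dr":[0,0,0]},
  {"translation":[0.12,-0.45,0.02],"dr":[0,0,0]},
  {"translation":[0.13,-0.48,0],"dr":[0,0,0]},
  {"translation":[0.13,-0.48,0],"dr":[0,0,0]},
  {"translation":[0.13,-0.48,0],"dr":[0,0,0]},
  {"translation":[0.13,-0.48,0],"dr":[0,0,0]},
])

```text
time_s: 11.02
eef_pos: [0.5557, -0.0452, 0.0513]
tcp_rot: [[0.133, -0.237, 0.962], [-0.421, 0.866, 0.271], [-0.897, -0.441, 0.015]]
ft_force: [-4.4, 7.9, 4.8]
opening: 0.0501
```

```bash
python3 look.py 16 top scene; python3 bt.py 16 20 2>/dev/null
```

```text
t 11.02 tcp mm [555.7 -45.2  51.3] dock [61.7  1.3] F [-4.4  7.9  4.8] fx [ 0.133 -0.421 -0.897] jaw [0.962 0.271 0.015] op 50.1 q [  1.  19. 105. -32.  53.   5.]
1366 0.14498312460854132 ((91.66124725341797, 1.0687713623046875), (100.74650573730469, 130.58627319335938), 89.83684539794922)
(-40, -20) [ 69.2 155.9]
(-10, 10) [ 69.2 155.2]
(20, 40) [ 69.2 155.4]
y [-48.64454064  49.65189657]
z by x [np.float64(nan), np.float64(nan), np.float64(0.1446)]
```

View pics/scene16.png

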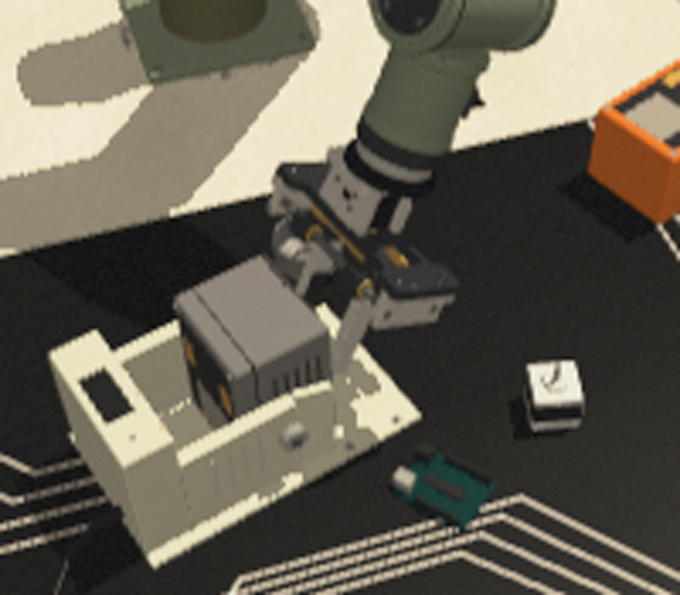

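>>> drive_tool([
  {"translation":[0.13,-0.48,0],"dr":[-0.008,-0.002,0]},
  {"translation":[0.13,-0.48,0],"dr":[-0.008,-0.002,0]},
  {"translation":[0.13,-0.48,0],"dr":[-0.008,-0.002,0]},
  {"translation":[0.13,-0.48,0],"dr":[-0.008,-0.002,0]},
  {"translation":[0.13,-0.48,0],"dr":[-0.005,-0.002,0]},
  {"translation":[0.13,-0.48,0],"dr":[-0.005,-0.002,0]},
  {"translation":[0.13,-0.48,0],"dr":[-0.005,-0.002,0]},
])

```text
time_s: 11.7
eef_pos: [0.5632, -0.0715, 0.0508]
tcp_rot: [[0.144, -0.229, 0.963], [-0.453, 0.85, 0.27], [-0.88, -0.475, 0.019]]
ft_force: [-3.9, 8.7, 5.9]
opening: 0.0495
```

```bash
python3 look.py 17 top scene; python3 bt.py 17 50 2>/dev/null
```

```text
t 11.7 tcp mm [563.2 -71.5  50.8] dock [89.1  1.3] F [-3.9  8.7  5.9] fx [ 0.144 -0.453 -0.88 ] jaw [0.963 0.27  0.019] op 49.5 q [ -0.  20. 105. -35.  52.   5.]
1368 0.14500981193587623 ((118.16429138183594, 0.522064208984375), (133.14051818847656, 100.6092529296875), 0.3035907447338104)
(-40, -20) [ 97.  182.3]
(-10, 10) [ 96.2 182.4]
(20, 40) [ 96.7 182.2]
y [-48.48939927  49.42732873]
z by x [np.float64(nan), np.float64(nan), np.float64(0.1537)]
```

View pics/scene17.png

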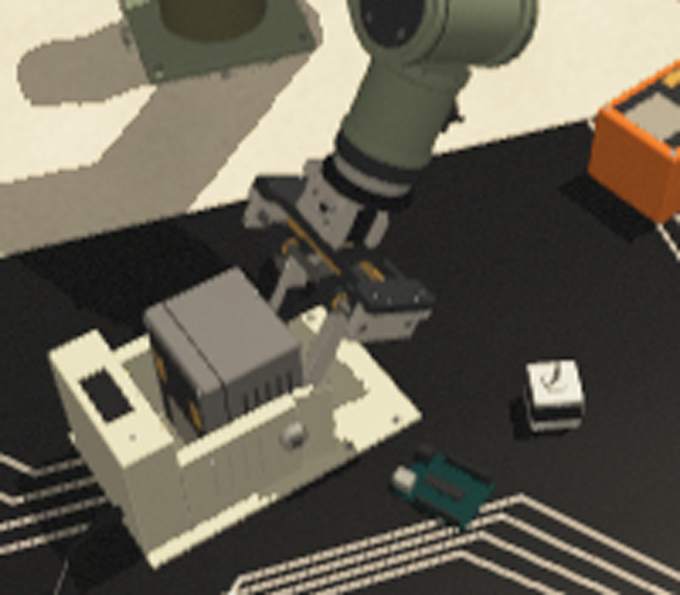

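>>> drive_tool([
  {"translation":[0.13,-0.48,0],"dr":[-0.004,-0.001,0]},
  {"translation":[0.13,-0.48,0],"dr":[-0.004,-0.001,0]},
  {"translation":[0.13,-0.48,0],"dr":[-0.004,-0.001,0]},
  {"translation":[0.13,-0.48,0],"dr":[-0.004,-0.001,0]},
  {"translation":[0.13,-0.48,0],"dr":[-0.004,-0.001,0]},
  {"translation":[0.13,-0.48,0],"dr":[-0.004,-0.001,0]},
])

```text
time_s: 12.3
eef_pos: [0.5696, -0.0942, 0.0506]
tcp_rot: [[0.149, -0.226, 0.963], [-0.466, 0.843, 0.27], [-0.872, -0.489, 0.02]]
ft_force: [-4.4, 8.6, 5.5]
opening: 0.05
```

```bash
python3 look.py 18 top; python3 bt.py 18 80 2>/dev/null
```

```text
t 12.3 tcp mm [569.6 -94.2  50.6] dock [112.7   1.2] F [-4.4  8.6  5.5] fx [ 0.149 -0.466 -0.872] jaw [0.963 0.27  0.02 ] op 50.0 q [ -2.  20. 104. -36.  51.   5.]
1260 0.14502875622061925 ((143.478515625, 10.149833679199219), (112.9461898803711, 118.77871704101562), 0.001221847953274846)
(-40, -20) [119.9 198.9]
(-10, 10) [119.9 198.9]
(20, 40) [119.9 199.5]
y [-48.39065149  49.33048979]
z by x [np.float64(nan), np.float64(nan), np.float64(nan)]
```

View pics/top18.png

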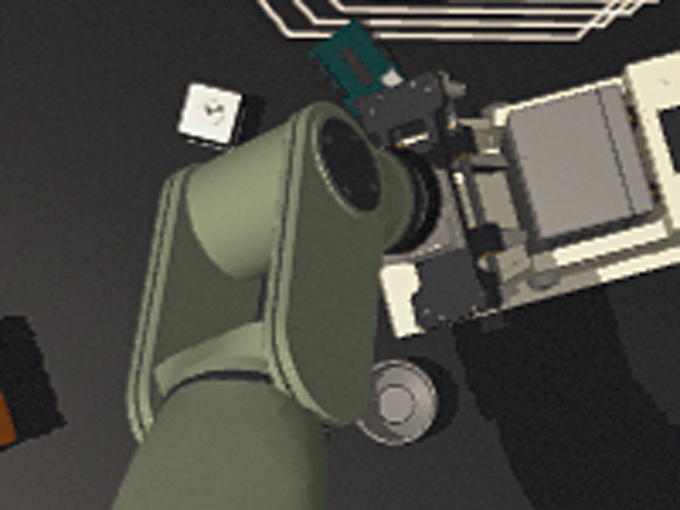

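>>> drive_tool([
  {"translation":[0.12,-0.42,0],"dr":[0,0,0]},
  {"translation":[0.1,-0.35,0],"dr":[0,0,0]},
  {"translation":[0.1,-0.3,0],"dr":[0,0,0]},
])

```text
time_s: 12.6
eef_pos: [0.5721, -0.1036, 0.0504]
tcp_rot: [[0.148, -0.227, 0.963], [-0.465, 0.843, 0.27], [-0.873, -0.487, 0.02]]
ft_force: [-2.8, 6.5, 4.2]
opening: 0.0501
```

```bash
python3 look.py 19 top; python3 bt.py 19 80 2>/dev/null
```

```text
t 12.6 tcp mm [ 572.1 -103.6   50.4] dock [122.4   1.1] F [-2.8  6.5  4.2] fx [ 0.148 -0.465 -0.873] jaw [0.963 0.27  0.02 ] op 50.1 q [ -3.  20. 104. -36.  50.   4.]
1115 0.14495876051957923 ((142.2146453857422, -2.6919784545898438), (118.00288391113281, 106.79728698730469), 2.1298930644989014)
(-40, -20) [129.8 199.1]
(-10, 10) [129.3 199.5]
(20, 40) [106.4 199.2]
y [-48.58987958  49.24438747]
z by x [np.float64(nan), np.float64(nan), np.float64(nan)]
```

>>> drive_tool([
  {"translation":[0.06,-0.24,0],"dr":[0,0,0]},
  {"translation":[0.06,-0.24,0],"dr":[0,0,0]},
])

```text
time_s: 12.82
eef_pos: [0.5726, -0.105, 0.0503]
tcp_rot: [[0.147, -0.225, 0.963], [-0.459, 0.847, 0.268], [-0.876, -0.482, 0.021]]
ft_force: [-7.7, 17.3, 11.6]
opening: 0.0496
```

>>> drive_tool([
  {"translation":[-0.3,1.0,0],"dr":[0,0,0]},
  {"translation":[-0.7,2.5,0],"dr":[0,0,0]},
  {"translation":[-0.7,2.5,1],"dr":[0,0,0]},
  {"translation":[-0.7,2.5,2],"dr":[0,0,0]},
  {"translation":[-0.7,2.5,3],"dr":[0,0,0]},
  {"translation":[-0.7,2.5,3],"dr":[0,0,0]},
  {"translation":[-0.7,2.5,3],"dr":[0,0,0]},
  {"translation":[-0.7,2.5,3],"dr":[0,0,0]},
  {"translation":[0,0,0],"dr":[0,0,0]},
])

```text
time_s: 13.57
eef_pos: [0.5137, 0.0827, 0.204]
tcp_rot: [[0.139, -0.225, 0.965], [-0.466, 0.844, 0.264], [-0.874, -0.486, 0.012]]
ft_force: [1.8, -0.7, 0.5]
opening: 0.0497
```

```bash
python3 look.py 20 top scene; python3 bt.py 20 80 2>/dev/null
```

```text
t 13.57 tcp mm [513.7  82.7 204. ] dock [-72.8  -4.1] F [ 1.8 -0.7  0.5] fx [ 0.139 -0.466 -0.874] jaw [0.965 0.264 0.012] op 49.7 q [ 18.   8.  98. -30.  77.  11.]
1107 0.14491838608738924 ((164.87448120117188, 0.461273193359375), (100.22076416015625, 70.35516357421875), 89.7947769165039)
(-40, -20) [130.  199.2]
(-10, 10) [130.4 199.6]
(20, 40) [130.6 199.6]
y [-48.66967066  49.47520867]
z by x [np.float64(nan), np.float64(nan), np.float64(nan)]
```

View pics/top20.png

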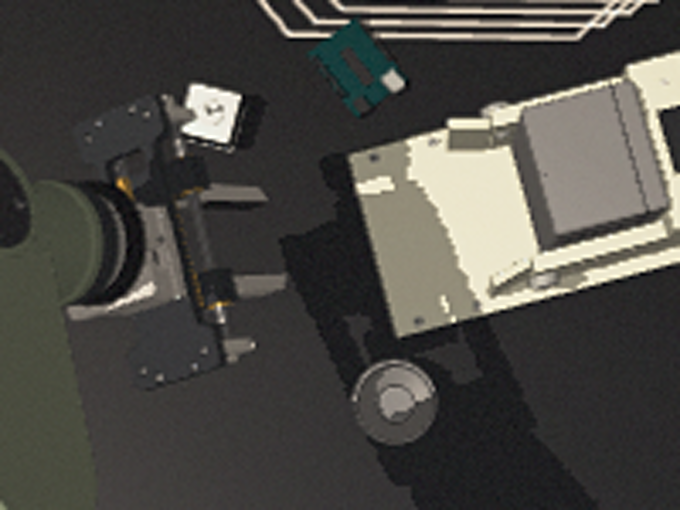

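View pics/scene20.png

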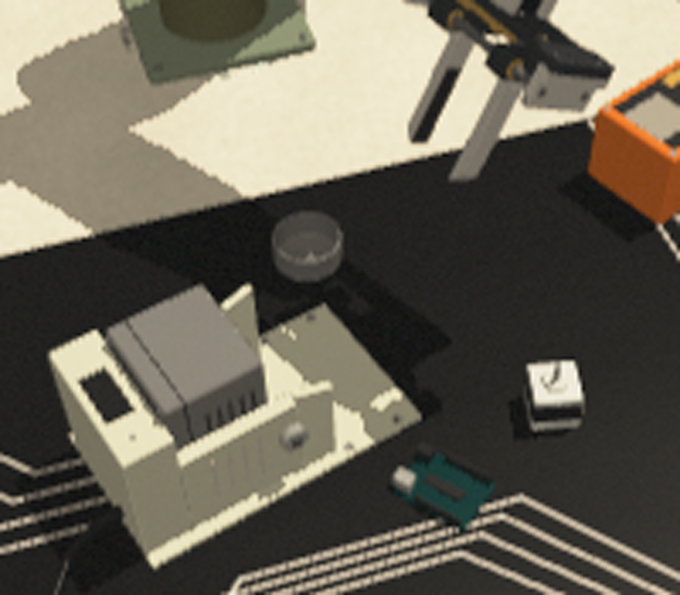

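```bash
python3 -c "
from plant import arm;print(arm.finish_job())"
```

```text
the job is handed in; nothing more can be done
None
```

The battery is standing in the dock and appears fully home, and I've handed the job in. No verdict is given, and I could not see the contacts or the ball catches to check them directly.

**What I did:**
- I pushed the grey battery up to the step with two fingers, leaving its front edge 0.2 mm from the step line, about 1° off square.
- I tipped it over slowly with forces under about 4 N.
- It stood at top height 145 mm, 0.2° off square. From there I pushed it home about 55 mm above the desk.

**Last checks, after backing the arm away:**
- **Position:** the rear face is at dock x ≈ 130–130.6 mm (130 expected), and the top at 145 mm shows it upright. It is about 0.2° off square, and no gap to the back wall is visible.
- **Other objects:** nothing else on the desk looked moved in the last pictures.

**Checks that fell short:**
- **Push force:** it was about 12–13 N at most until the hard stop at the back wall, where one reading reached about 22 N. That is over the advised 20 N but under the 30 N limit.
- **Contacts and catches:** I judged these only from the rear-face position, the drop in force past the catches, and the hard stop. My position measurement is good to about 1–2 mm.

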